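# Clamp a row of soapstone hippos for gluing

## Task

Stand the three stone hippos one behind another, lengthwise, in the channel of the bench clamp to make one neat row against its end stop (heads may face either end). Then pump the clamp's trigger until the cork pad on its jaw meets the row and presses it tight against the stop, and finish while still holding the trigger pulled, with the springs behind the pad squeezed about halfway: squeezed right home they would crack the stone. Move the jaw only by its trigger, and leave the pot, the bowl and the glue bottle where they stand.

Things in the scene. Friction and masses are not known exactly. Their poses are not given: they have to be found in the camera images.
- clamp: Bench clamp fixed to the table: plywood base 90 (x) by 375 (y), 12 mm high. Origin at table height on its long centre line. y runs along it: end stop at +y (face at y = 150 mm, 84 wide, top 52 mm above the table), trigger at -y. Channel for the row: flat bed 12 mm above the table between two wooden rails (56 mm apart inside, 6 high, 6 thick) from y = -30 to 150 mm.
- stop_face (a point): Foot of the end stop's face, in the middle of the channel, on the bed (12 mm above the table); axes as the clamp's. The row grows from here towards -y; three hippos tight together are 120 mm long.
- jaw_block: Moving steel jaw, 44 wide (x), 36 tall, carrying the cork pad on springs and trailing a toothed rack towards the trigger. Its axes are the clamp's; its origin is the clamp's origin shifted along y by the jaw's travel. Not to be pushed by hand.
- jaw (a joint): Travel of the jaw to the stop, 0 to 75 mm (m); starts at 0 to 12. At travel q, springs not squeezed, the pad's face is 172 mm - q from the stop's face, or 52 mm - q from the end of a tight row. Driven by the trigger's pawl; about 4 N of friction keeps it where left, so under a greater load it slides back when the trigger is let go.
- pad (a joint): How far the pad's springs are squeezed, 0 to 16 mm (m), growing as the pad is pushed back into the jaw; 1.5 N per mm; 16 mm is fully home.
- pad_face (a point): Centre of the cork pad's face, on the clamp's centre line (pad 44 wide, 32 tall, from 2.5 mm above the bed), towards the hippos.
- trigger (a joint): Trigger angle (rad): 0 at rest, leaning 0.33 to the stop (+y); grows as the handle is pulled in an arc away from the stop, to 0.66 at its limit. A spring returns it (2 to 4 N at the handle). It drives the jaw about 40 mm per rad once the pawl has caught a tooth (8 mm apart: up to 8 mm of a pull is idle): 16 to 26 mm a full pull. Its return leaves an unloaded jaw in place.
- trigger_handle: Upper part of the trigger, with a black round cross bar (18 mm diameter, 28 mm long along the clamp's x, flat ends) at its top. Origin at the pivot pin, z axis along the trigger towards the bar, x axis as the clamp's.
- trigger_grip (a point): Centre of the black cross bar, on the clamp's centre line, 65 mm from the pivot: about 136 mm above the table at rest. Can be pinched by its flat ends (28 mm apart along the clamp's x) from above, or hooked.
- hippo1: Grey soapstone hippo on a plinth, about 130 g; all three alike, in any order. Origin under the plinth's centre, y towards the head. Plinth 44 (x) by 40 (y), 12 mm high; body above it 28 wide (x), 30 long (y, centred 3 mm behind the origin), from 12 to 46 mm above the underside: grip it across x from above. Head lower, within the plinth's length.
- hippo2: Grey soapstone hippo on a plinth, about 130 g; all three alike, in any order. Origin under the plinth's centre, y towards the head. Plinth 44 (x) by 40 (y), 12 mm high; body above it 28 wide (x), 30 long (y, centred 3 mm behind the origin), from 12 to 46 mm above the underside: grip it across x from above. Head lower, within the plinth's length.
- hippo3: Grey soapstone hippo on a plinth, about 130 g; all three alike, in any order. Origin under the plinth's centre, y towards the head. Plinth 44 (x) by 40 (y), 12 mm high; body above it 28 wide (x), 30 long (y, centred 3 mm behind the origin), from 12 to 46 mm above the underside: grip it across x from above. Head lower, within the plinth's length.
- pot: Bystander: dark wooden lidded pot, 76 mm wide, 82 tall, origin under its centre. Leave alone.
- bowl: Bystander: dark wooden bowl, 90 mm wide, 45 tall, origin under its centre. Leave alone.
- glue: Bystander: white glue bottle with a yellow cap, 44 mm wide, 90 tall, origin under its centre. Leave alone.
- trigger_pivot (a point): Pivot pin of the trigger, at (0, -110, 75) mm in the clamp's frame; axes as the clamp's, pin along x, between two cheek plates (38 mm over both, tops 92 mm above the table). A fixed black handle post stands behind (y = -189 to -167 mm in the clamp's frame, top 126 mm above the table).

How it is judged:
On the way, in this order (a step that is already met when the one before it is completed fails the run):
1. all three hippos stand lengthwise in the channel, let go (x of hippo1 in the frame of stop_face between -0.008 and 0.008 m and y of hippo1 in the frame of stop_face between -0.16 and -0.015 m and z of hippo1 in the frame of stop_face between -0.003 and 0.004 m and angle between each of hippo1, hippo2, hippo3's own z axis and vertical below 0.1 rad and angle between the y axis of each of hippo1, hippo2, hippo3 and the y axis of clamp, either way round below 0.25 rad and contact force between the fingers and hippo1 below 0.2 N and x of hippo2 in the frame of stop_face between -0.008 and 0.008 m and y of hippo2 in the frame of stop_face between -0.16 and -0.015 m and z of hippo2 in the frame of stop_face between -0.003 and 0.004 m and contact force between the fingers and hippo2 below 0.2 N and x of hippo3 in the frame of stop_face between -0.008 and 0.008 m and y of hippo3 in the frame of stop_face between -0.16 and -0.015 m and z of hippo3 in the frame of stop_face between -0.003 and 0.004 m and contact force between the fingers and hippo3 below 0.2 N), for 0.2 s.
2. the jaw's pad meets the row ((contact force between jaw_block and hippo1 above 2 N or contact force between jaw_block and hippo2 above 2 N or contact force between jaw_block and hippo3 above 2 N)).
At the end, for the whole second after the job is handed in: The hippos stand upright in the channel in one closed row (centres within 104 mm of the stop's face, 8 mm of the centre line, turned under 0.1 rad), the pad presses on it with its springs squeezed 4 to 13 mm, and the fingers hold the trigger pulled (over 0.06 rad, over 1 N) (x of hippo1 in the frame of stop_face between -0.008 and 0.008 m and y of hippo1 in the frame of stop_face between -0.104 and -0.015 m and z of hippo1 in the frame of stop_face between -0.003 and 0.004 m and angle between each of hippo1, hippo2, hippo3's own z axis and vertical below 0.1 rad and angle between the y axis of each of hippo1, hippo2, hippo3 and the y axis of clamp, either way round below 0.1 rad and x of hippo2 in the frame of stop_face between -0.008 and 0.008 m and y of hippo2 in the frame of stop_face between -0.104 and -0.015 m and z of hippo2 in the frame of stop_face between -0.003 and 0.004 m and x of hippo3 in the frame of stop_face between -0.008 and 0.008 m and y of hippo3 in the frame of stop_face between -0.104 and -0.015 m and z of hippo3 in the frame of stop_face between -0.003 and 0.004 m and (contact force between jaw_block and hippo1 above 2 N or contact force between jaw_block and hippo2 above 2 N or contact force between jaw_block and hippo3 above 2 N) and value of joint pad between 0.004 and 0.013 m and value of joint trigger above 0.06 rad and contact force between the fingers and trigger_handle above 1 N); the arm keeps its last pose, push and grip.
It fails at once if the pad's springs are squeezed home (over 15.2 mm): the stone cracks (value of joint pad above 0.0152 m).
It fails at once if the robot pushes the jaw directly (contact force between any of the fingers, the arm and jaw_block above 3 N).
It fails at once if the pot, bowl or glue bottle is moved more than 20 mm (distance of any of pot, bowl, glue from where it was at the start of the episode above 0.02 m).
It also fails if it takes over 72 s, if anything falls off the work surface, if the arm or the gripper's body presses on something with over 40 N, if the wrist force passes 120 N, or if a joint passes its speed limit or range.

## Robot

A 6-joint arm with a two-finger parallel gripper is mounted at the origin on the work surface. World frame = base frame: x ahead of the robot, y to its left, z up, the work surface at z = 0. Lengths are in m, angles in rad, forces in N, time in s.
With the tool pointing down it reaches from about 0.375 to 0.9 m from the base axis. Payload 3.1 kg.
Tool frame: the origin (TCP) lies midway between the tips of the shut fingers; the grasp point (between the pads) lies r.hold_point_z behind it (r.hold_point_z is the distance from the TCP to the grasp point, in m); z points along the fingers, y is the line along which they close (so a half turn about z gives the same grasp; the last joint's range is limited). The gripper opens to 85 mm and grips with 20 to 120 N. Pads are 22 mm wide; open, the fingers measure 114 mm over their backs; the gripper's body (76 mm by 85 mm) begins 54 mm behind the grasp point. The pads swing forward as they close: fully open they stand 13 mm farther back than shut.
Start: joints at [-1.371, 0.527, 1.433, -0, 1.181, -0.178], TCP at [0.231, -0.581, 0.231] pointing down, gripper open.
Joint ranges: [-3.08, 3.08], [-0.75, 2.2], [0.22, 2.44], [-1.43, 4.57], [0, 2.65], [-2.85, 2.85]. Speed limits (rad/s): [2.79, 2.79, 3.14, 3.14, 3.14, 3.14].

## Interface

Orientations are given as a rotation vector (axis times angle).
In Python, from rig import r gives the robot as it stands.
- The arm moves only by the tool servo_tool, never from a script. Its argument "increments" is a list of rows, each a list of 7 numbers: the shift along the tool's x, y, z in mm, then the turn, a rotation vector about the tool's x, y, z in degrees, then the finger opening in mm, from 0 to 85.4. In form: [[tx, ty, tz, rx, ry, rz, claw], ...]. A call has 1 to 8 rows; each row shifts and turns the commanded pose from where the row before left it, along the tool's axes as they then stand; what a row does not reach is not made up. A row lasts 1/12 s, in which the tool goes at most 41.7 mm and 7.16 degrees, less where a joint would pass 70% of its speed; a pose out of reach is approached as far as the arm can. A call is refused whole if a number of a shift passes 41.7 or a number of a turn 7.16, either way. A call with a gripper value outside its range is refused whole. The fingers move at their own pace and stop on an object; "squeeze" is the grip in N (left out, the last holds). Time passes only in rows, so rows that do not move let the fingers close. It gives the time, the measured TCP pose, the force, the opening and the grip force at its end, in the units of the state.
- r.get_state(): the state, without advancing time (a new reading comes with each control period).
- r.read_camera(name): name is "side" or "top"; returns a dict with "frame" (384x512x3 uint8, red, green, blue), "range_z" (384x512 float32, m along the optical axis (not along the pixel's ray), 0 where there is no reading), "fx", "fy", "cx", "cy" (pixels), "T" (4x4, takes a point from camera to world coordinates). Camera axes: x right, y down, z forward; pixel columns grow to the right and rows downward; lengths in m; the calibration is good to about 2 mm. A picture is of the moment at which its call begins.
- r.finish_job(): hands the job in; it is judged then, once.
Trained networks look in a picture, given as the dict that the camera call returned (one of the last four; its "shot" number tells which), for a name from the list of things; names that differ only in an ending like _2 or _b are one class to them, and where a whole thing is asked for, a point or a joint stands for the part that bears it (a point fixed in the world has none). Each returns a list of dicts, best first, with "score" (0 to 1); they miss things now and then, are a little off and sometimes report something else, mostly with a low value. They report only what shows in the picture. A call takes as long as a camera call.
- r.recognise(thing, picture): "at" ([x, y, z] in m, in world coordinates, good to about 4 mm: the middle of the surface that is visible of it).
- r.mark_of(thing, picture): "at" ([x, y, z] in m, in world coordinates, good to about 4 mm: a listed point, or the origin of a listed thing).
The state is a dict: "clock": time; "q": joint angles; "dq": joint speeds; "joint_torque": joint torques, N m; "eef_pos": TCP position; "tool_rot": TCP orientation; "contact_force": force on the tool from outside, world axes, zero at the start; "wrist_torque": the same for the moment, N m; "finger_gap": opening from 0.0 (shut) to 1.0 (fully open); "gripper_force": force on a finger pad.
Only numpy, scipy, OpenCV 4.12 (cv2) and the standard library are available. Lean on these libraries where they do the work, as an engineer would, in place of code of your own. Each camera call takes 0.05 s, during which the arm holds its last target. There are 200 camera calls.

## Working session

There is one attempt and no reset: what is moved stays moved. The work goes in short steps, Python scripts to look and compute and a tool call to move; the robot and the scene stay as the last step left them, time stands still between calls to the robot, and variables do not carry over. Pictures are saved under pics/ and viewed, at most 10 in all, crops included, and the job is handed in when it is done.

Besides the shell and the picture viewer there is one more tool, called after ">>>" as name(argument=value, ...) on one line, values as JSON. servo_tool: Moves the arm, as the interface text tells. Its arguments: {"type":"object","properties":{"increments":{"type":"array"},"squeeze":{"type":"number"}},"required":["increments"]}

```bash
ls; mkdir -p pics
python3 - <<'E'
from rig import r
import cv2, numpy as np
s=r.get_state(); print({k:np.round(v,3) for k,v in s.items()}, r.hold_point_z)
for n in ["top","side"]:
    p=r.read_camera(n); cv2.imwrite(f"pics/{n}0.png",p["frame"][:,:,::-1])
    print(n,np.round(p["T"],3).tolist(),p["fx"],p["cx"],p["cy"])
    for t in ["hippo1","stop_face","pad_face","trigger_grip","trigger_pivot","clamp","pot","bowl","glue"]:
        print(t,[(np.round(d["at"],3).tolist(),round(d["score"],2)) for d in r.mark_of(t,p)][:5])
E
```

```text
pics
{'clock': np.float64(0.0), 'q': array([-1.37 ,  0.528,  1.434,  0.   ,  1.181, -0.179]), 'dq': array([-0.   ,  0.002,  0.001,  0.   , -0.001,  0.   ]), 'joint_torque': array([ 1.0000e-03, -4.4235e+01, -1.7802e+01, -0.0000e+00,  8.0000e-03,
        0.0000e+00]), 'eef_pos': array([ 0.231, -0.58 ,  0.23 ]), 'tool_rot': array([-3.083, -0.591,  0.   ]), 'contact_force': array([-0.385, -0.015,  0.35 ]), 'wrist_torque': array([ 0.054, -0.031,  0.048]), 'gripper_force': np.float64(0.0), 'finger_gap': np.float64(0.999)} 0.0187
top [[0.019, -0.99, 0.137, 0.445], [-1.0, -0.022, -0.022, -0.013], [0.025, -0.136, -0.99, 1.06], [0.0, 0.0, 0.0, 1.0]] 392.61874747703166 257.84415121957016 195.26702461675643
hippo1 [([0.424, -0.017, -0.0], 0.74), ([0.449, 0.16, 0.003], 0.61), ([0.461, -0.145, 0.001], 0.54)]
stop_face [([0.591, 0.182, 0.017], 0.64)]
pad_face [([0.62, 0.019, 0.032], 0.41)]
trigger_grip [([0.636, -0.052, 0.133], 0.72)]
trigger_pivot [([0.636, -0.07, 0.072], 0.81)]
clamp [([0.619, 0.039, -0.0], 0.77), ([0.756, -0.048, 0.002], 0.72)]
pot [([0.515, 0.373, 0.003], 0.95)]
bowl [([0.449, -0.367, 0.001], 0.85), ([0.751, -0.045, -0.001], 0.67)]
glue [([0.753, -0.047, -0.001], 0.84), ([0.637, -0.071, 0.073], 0.3)]
side [[-0.821, -0.281, 0.497, 0.058], [-0.571, 0.397, -0.719, 0.72], [0.005, -0.874, -0.486, 0.623], [0.0, 0.0, 0.0, 1.0]] 399.54044841575256 249.88719939320637 190.0086368586595
hippo1 [([0.423, -0.012, -0.001], 0.79), ([0.45, 0.157, 0.001], 0.74), ([0.462, -0.143, -0.002], 0.74)]
stop_face [([0.594, 0.184, 0.009], 0.76)]
pad_face [([0.624, 0.024, 0.036], 0.58)]
trigger_grip [([0.635, -0.057, 0.142], 0.73)]
trigger_pivot [([0.636, -0.076, 0.074], 0.61)]
clamp [([0.618, 0.034, 0.001], 0.67)]
pot [([0.512, 0.371, -0.004], 0.92), ([0.45, 0.162, 0.001], 0.52), ([0.619, 0.032, -0.0], 0.45)]
bowl [([0.446, -0.364, -0.001], 0.93), ([0.62, 0.025, 0.031], 0.27)]
glue [([0.755, -0.047, 0.0], 0.69)]
```

View pics/top0.png

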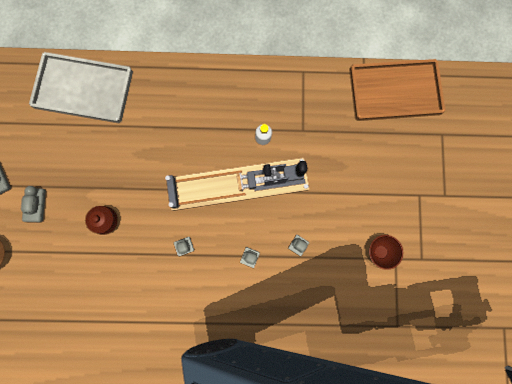

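View pics/side0.png

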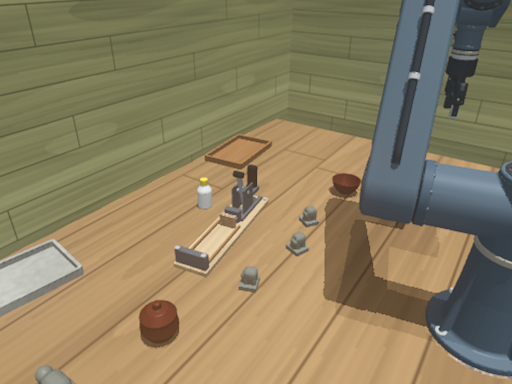

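```bash
cat > h.py <<'E'
from rig import r
import cv2, numpy as np
def cloud(p):
    z=p["range_z"]; v,u=np.nonzero(z>0); d=z[v,u]
    P=np.c_[(u-p["cx"])/p["fx"]*d,(v-p["cy"])/p["fy"]*d,d]
    return P@p["T"][:3,:3].T+p["T"][:3,3]
E
python3 - <<'E'
from h import *
ps={n:r.read_camera(n) for n in ["top","side"]}
C={n:cloud(p) for n,p in ps.items()}
def rect(Q):
    (c,s,a)=cv2.minAreaRect((Q[:,:2]*1000).astype(np.float32)); return np.round(c,1),np.round(s,1),round(a,1),len(Q)
cr=[]
for c in [(.4235,-.0145),(.4495,.1585),(.4615,-.144)]:
    for n in C:
        Q=C[n]; Q=Q[np.hypot(Q[:,0]-c[0],Q[:,1]-c[1])<.04]
        print(n,c,'all',*rect(Q[Q[:,2]>.006]),'pl',*rect(Q[(Q[:,2]>.006)&(Q[:,2]<.016)]),'body',*rect(Q[Q[:,2]>.02]),'top',*rect(Q[Q[:,2]>.041]))
    for n in C:
        p=ps[n]; T=np.linalg.inv(p["T"]); k=T@np.array([*c,.02,1]); u=int(k[0]/k[2]*p["fx"]+p["cx"]); v=int(k[1]/k[2]*p["fy"]+p["cy"])
        cr.append(cv2.resize(p["frame"][v-18:v+18,u-18:u+18,::-1],(260,260),interpolation=cv2.INTER_CUBIC))
cv2.imwrite("pics/cr.png",np.vstack([np.hstack(cr[0::2]),np.hstack(cr[1::2])]))
for n in C:
    Q=C[n]; m=(abs(Q[:,0]-.62)<.1)&(abs(Q[:,1]-.035)<.22)&(np.hypot(Q[:,0]-.755,Q[:,1]+.047)>.04)
    Q=Q[m]
    print(n,'base',*rect(Q[(Q[:,2]>.007)]))
    S=Q[(Q[:,2]>.047)&(Q[:,2]<.06)&(Q[:,1]>.14)]; print('stop',*rect(S))
E
```

```text
top (0.4235, -0.0145) all [424.2 -16.8] [39.7 43.2] 69.3 253 pl [424.2 -16.8] [39.7 43.2] 69.3 111 body [424.1 -16.8] [34.5 27.3] 64.4 140 top [423.2 -18.9] [27.5 24.9] 64.8 98
side (0.4235, -0.0145) all [422.6 -13.2] [40.8 44.6] 69.3 306 pl [422.6 -13.2] [40.8 44.6] 69.3 126 body [421.8 -12.6] [33.7 26.6] 77.7 169 top [421.6 -16.1] [24.9 25.9] 63.7 62
top (0.4495, 0.1585) all [457.1 155.8] [51.5 55.8] 21.3 262 pl [457.1 155.8] [51.5 55.8] 21.3 116 body [449.6 158.3] [35.5 28.2] 21.8 144 top [448.9 158. ] [30.7 25.1] 23.9 99
side (0.4495, 0.1585) all [447.8 161.3] [39.6 44.1] 21.6 380 pl [447.8 161.3] [39.6 44.1] 21.6 151 body [446.8 161.4] [34.9 27. ] 14.2 218 top [444.5 160.3] [26.4 24.6] 33.9 84
top (0.4615, -0.144) all [ 458.6 -145.9] [40.1 43.4] 57.8 254 pl [ 458.6 -145.9] [40.1 43.4] 57.8 113 body [ 458.6 -145.8] [34.7 27.9] 62.1 139 top [ 457.  -148.7] [28.4 25.6] 51.8 102
side (0.4615, -0.144) all [ 456.6 -142.7] [40.2 44.5] 58.5 247 pl [ 456.6 -142.7] [40.2 44.5] 58.5 102 body [ 456.3 -141.7] [35.  28.9] 62.7 138 top [ 455.1 -144.4] [27.4 23.3] 27.7 44
top base [621.1  17.9] [ 90.9 373.2] 9.9 4614
stop [591.5 190.2] [83.5 18.8] 9.1 227
side base [619.   22.2] [ 91.3 375.1] 9.9 3501
stop [588.2 194.2] [82.7 21.7] 9.5 196
```

View pics/cr.png

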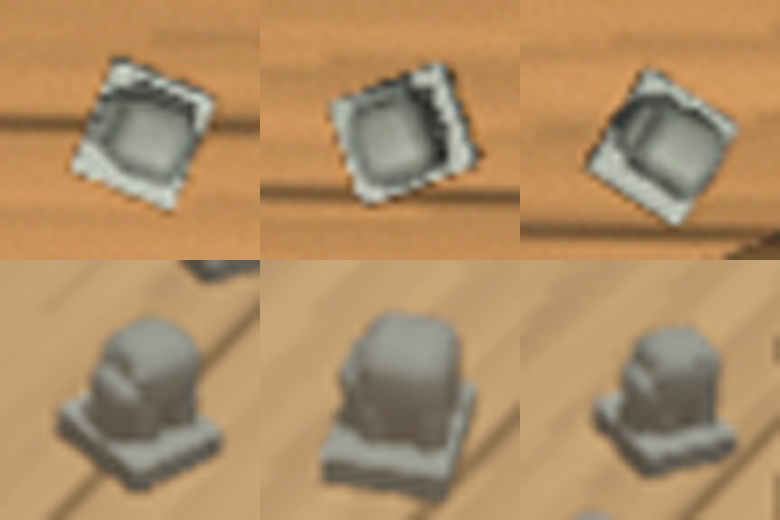

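```bash
cat >> h.py <<'E'
from scipy.spatial.transform import Rotation as Ro
def pose():
    s=r.get_state(); R=Ro.from_rotvec(s["tool_rot"]).as_matrix()
    return s["eef_pos"]*1000, np.degrees(np.arctan2(R[1,0],R[0,0])), s
def plan(pts,claw):
    """pts: list of (x,y,z mm, yaw deg of tool x); prints rows for straight segments, tool down"""
    p,y,s=pose(); rows=[]
    for t in pts:
        d=np.array(t[:3])-p; dy=(t[3]-y+180)%360-180
        n=max(1,int(np.ceil(max(np.linalg.norm(d)/39,abs(dy)/7))))
        for i in range(n):
            a=np.radians(y); X=np.array([np.cos(a),np.sin(a),0]); Y=np.array([np.sin(a),-np.cos(a),0]); q=d/n
            rows.append([round(float(q@X),1),round(float(q@Y),1),round(float(-q[2]),1),0,0,round(-dy/n,1),claw]); y+=dy/n
        p=np.array(t[:3],float)
    for i in range(0,len(rows),8): print(rows[i:i+8])
E
python3 -c "
from h import *
print(pose()[:2]); plan([(457.6,-144.3,100,58),(457.6,-144.3,18,58)],85)"
```

```text
(array([ 231.12934396, -580.66902664,  231.3131588 ]), np.float64(21.70245079833973))
[[26.6, -23.0, 9.4, 0, 0, np.float64(-2.6), 85], [27.6, -21.8, 9.4, 0, 0, np.float64(-2.6), 85], [28.5, -20.5, 9.4, 0, 0, np.float64(-2.6), 85], [29.4, -19.2, 9.4, 0, 0, np.float64(-2.6), 85], [30.3, -17.8, 9.4, 0, 0, np.float64(-2.6), 85], [31.0, -16.4, 9.4, 0, 0, np.float64(-2.6), 85], [31.7, -15.0, 9.4, 0, 0, np.float64(-2.6), 85], [32.4, -13.6, 9.4, 0, 0, np.float64(-2.6), 85]]
[[33.0, -12.1, 9.4, 0, 0, np.float64(-2.6), 85], [33.5, -10.6, 9.4, 0, 0, np.float64(-2.6), 85], [33.9, -9.1, 9.4, 0, 0, np.float64(-2.6), 85], [34.3, -7.5, 9.4, 0, 0, np.float64(-2.6), 85], [34.6, -6.0, 9.4, 0, 0, np.float64(-2.6), 85], [34.8, -4.4, 9.4, 0, 0, np.float64(-2.6), 85], [0.0, 0.0, 27.3, 0, 0, np.float64(-0.0), 85], [0.0, 0.0, 27.3, 0, 0, np.float64(-0.0), 85]]
[[0.0, 0.0, 27.3, 0, 0, np.float64(-0.0), 85]]
```

>>> servo_tool(increments=[[27, -23, 9, 0, 0, -2.6, 85], [28, -22, 9, 0, 0, -2.6, 85], [28, -20, 9, 0, 0, -2.6, 85], [29, -19, 9, 0, 0, -2.6, 85], [30, -18, 9, 0, 0, -2.6, 85], [31, -16, 9, 0, 0, -2.6, 85], [32, -15, 9, 0, 0, -2.6, 85], [32, -14, 9, 0, 0, -2.6, 85]])

```text
clock: 1.77
eef_pos: [0.3609, -0.3306, 0.1593]
tool_rot: [2.926, 1.141, 0.001]
contact_force: [-0.1, -0.8, -0.3]
finger_gap: 0.995
gripper_force: 0.0
```

>>> servo_tool(increments=[[33, -12, 9, 0, 0, -2.6, 85], [33, -11, 9, 0, 0, -2.6, 85], [34, -9, 9, 0, 0, -2.6, 85], [34, -8, 9, 0, 0, -2.6, 85], [35, -6, 9, 0, 0, -2.6, 85], [35, -4, 9, 0, 0, -2.6, 85], [0, 0, 0, 0, 0, 0, 85], [0, 0, 0, 0, 0, 0, 85]])

```text
clock: 2.43
eef_pos: [0.457, -0.1427, 0.105]
tool_rot: [-2.743, -1.531, 0.001]
contact_force: [0.0, -0.3, 0.7]
finger_gap: 0.995
gripper_force: 0.0
```

```bash
sed -i 's/round(-dy\/n,1)/round(float(-dy\/n),1)/' h.py; python3 -c "
from h import *
print(pose()[:2]); plan([(457.6,-144.3,18,58)],85)"
```

```text
(array([ 456.95756169, -142.69482571,  104.99756469]), np.float64(58.34013271234551))
[[-0.3, 0.5, 29.0, 0, 0, 0.1, 85], [-0.3, 0.5, 29.0, 0, 0, 0.1, 85], [-0.3, 0.5, 29.0, 0, 0, 0.1, 85]]
```

>>> servo_tool(increments=[[-1, 1.5, 29, 0, 0, 0, 85], [0, 0, 29, 0, 0, 0, 85], [0, 0, 29, 0, 0, 0, 60], [0, 0, 0, 0, 0, 0, 20], [0, 0, 0, 0, 0, 0, 20], [0, 0, 0, 0, 0, 0, 20], [0, 0, 0, 0, 0, 0, 20], [0, 0, 0, 0, 0, 0, 20]], squeeze=35)

```text
clock: 3.1
eef_pos: [0.4583, -0.147, 0.0201]
tool_rot: [2.744, 1.523, 0.003]
contact_force: [0.7, -0.3, 2.1]
finger_gap: 0.318
gripper_force: 35.3
```

>>> servo_tool(increments=[[0, 0, 0, 0, 0, 0, 20], [0, 0, 0, 0, 0, 0, 20]])

```text
clock: 3.27
eef_pos: [0.4583, -0.147, 0.0201]
tool_rot: [2.743, 1.524, 0.003]
contact_force: [-0.7, -1.4, 8.8]
finger_gap: 0.318
gripper_force: 36.2
```

```bash
python3 -c "
from h import *
print(pose()[:2]); plan([(458.3,-147,110,58),(596.5,157.1,90,99.9),(596.5,157.1,33,99.9)],20)"
```

```text
(array([ 458.30451389, -147.01906186,   20.09632127]), np.float64(58.12119376428666))
[[0.0, -0.0, -30.0, 0, 0, 0.0, 20], [0.0, -0.0, -30.0, 0, 0, 0.0, 20], [0.0, -0.0, -30.0, 0, 0, 0.0, 20], [36.8, -4.9, 2.2, 0, 0, -4.7, 20], [37.1, -1.9, 2.2, 0, 0, -4.7, 20], [37.1, 1.1, 2.2, 0, 0, -4.7, 20], [36.9, 4.1, 2.2, 0, 0, -4.7, 20], [36.4, 7.1, 2.2, 0, 0, -4.7, 20]]
[[35.7, 10.1, 2.2, 0, 0, -4.7, 20], [34.8, 12.9, 2.2, 0, 0, -4.7, 20], [33.6, 15.7, 2.2, 0, 0, -4.7, 20], [32.2, 18.4, 2.2, 0, 0, -4.7, 20], [0.0, 0.0, 28.5, 0, 0, -0.0, 20], [0.0, 0.0, 28.5, 0, 0, -0.0, 20]]
```

>>> servo_tool(increments=[[0, 0, -30, 0, 0, 0, 20], [0, 0, -30, 0, 0, 0, 20], [0, 0, -30, 0, 0, 0, 20], [37, -5, 2, 0, 0, -4.7, 20], [37, -2, 2, 0, 0, -4.7, 20], [37, 1, 2, 0, 0, -4.7, 20], [37, 4, 2, 0, 0, -4.7, 20], [36, 7, 2, 0, 0, -4.7, 20]])

```text
clock: 3.93
eef_pos: [0.5331, 0.0249, 0.0991]
tool_rot: [2.374, 2.057, 0.001]
contact_force: [1.1, -0.1, -0.6]
finger_gap: 0.324
gripper_force: 35.2
```

>>> servo_tool(increments=[[36, 10, 2, 0, 0, -4.7, 20], [35, 13, 2, 0, 0, -4.7, 20], [34, 16, 2, 0, 0, -4.7, 20], [32, 18, 2, 0, 0, -4.2, 20], [0, 0, 0, 0, 0, 0, 20], [0, 0, 0, 0, 0, 0, 20], [0, 0, 0, 0, 0, 0, 20]])

```text
clock: 4.52
eef_pos: [0.5923, 0.1592, 0.0904]
tool_rot: [-2.02, -2.405, 0.002]
contact_force: [-0.4, -0.4, -1.6]
finger_gap: 0.316
gripper_force: 35.3
```

```bash
python3 -c "
from h import *
print(pose()[:2]); plan([(596.5,157.1,33,99.9)],20)
p=r.read_camera('side'); cv2.imwrite('pics/s1.png',cv2.resize(p['frame'][150:330,130:350,::-1],None,fx=3,fy=3))
print([(d['at'],d['score']) for d in r.mark_of('hippo1',p)],r.mark_of('stop_face',p))"
```

```text
(array([592.32723478, 159.22227913,  90.38595497]), np.float64(99.93363881888921))
[[-1.4, 1.9, 28.7, 0, 0, 0.0, 20], [-1.4, 1.9, 28.7, 0, 0, 0.0, 20]]
[([0.5952, 0.1598, 0.0682], 0.9), ([0.4471, 0.1593, 0.0014], 0.84), ([0.4222, -0.0105, -0.005], 0.63), ([0.6408, -0.0758, 0.0728], 0.46)] [{'at': [0.5905, 0.1844, 0.0127], 'score': 0.95}]
```

View pics/s1.png

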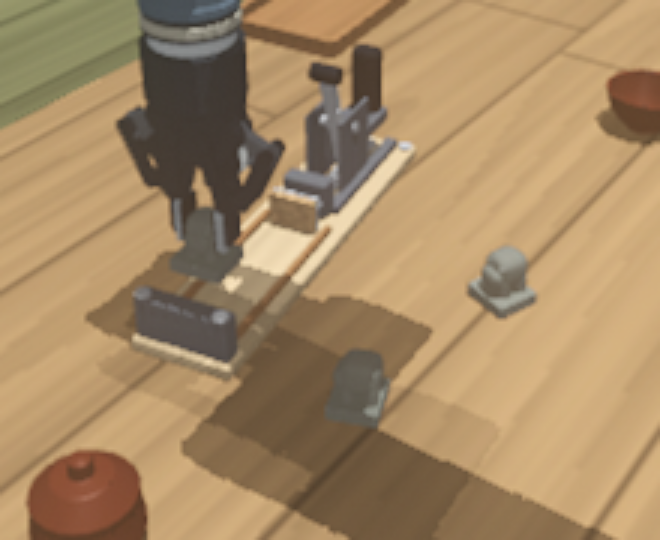

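>>> servo_tool(increments=[[-1, 2, 19, 0, 0, 0, 20], [-1, 2, 19, 0, 0, 0, 20], [-1, 0, 16, 0, 0, 0, 20], [0, 0, 0, 0, 0, 0, 20], [0, 0, 3, 0, 0, 0, 20], [0, 0, 0, 0, 0, 0, 20], [0, 0, 0, 0, 0, 0, 20]])

```text
clock: 5.25
eef_pos: [0.5984, 0.1566, 0.0343]
tool_rot: [2.022, 2.403, 0.002]
contact_force: [-0.7, -0.1, -1.5]
finger_gap: 0.319
gripper_force: 35.2
```

>>> servo_tool(increments=[[0, -1.5, 1.5, 0, 0, 0, 20], [0, 0, 1, 0, 0, 0, 20], [0, 0, 0, 0, 0, 0, 20], [0, 0, 0, 0, 0, 0, 20]])

```text
clock: 5.58
eef_pos: [0.5967, 0.1567, 0.0321]
tool_rot: [2.02, 2.404, 0.001]
contact_force: [-1.4, -1.2, 5.2]
finger_gap: 0.319
gripper_force: 36.3
```

Touched the bed. Release and rise.

>>> servo_tool(increments=[[0, 0, 0, 0, 0, 0, 50], [0, 0, 0, 0, 0, 0, 60], [0, 0, 0, 0, 0, 0, 60], [0, 0, -30, 0, 0, 0, 85], [0, 0, -35, 0, 0, 0, 85], [0, 0, 0, 0, 0, 0, 85], [0, 0, 0, 0, 0, 0, 85]])

```text
clock: 6.17
eef_pos: [0.5981, 0.157, 0.0979]
tool_rot: [2.019, 2.402, 0.006]
contact_force: [-1.1, -1.0, -0.6]
finger_gap: 0.995
gripper_force: 0.0
```

```bash
python3 -c "
from h import *
print(pose()[:2]); plan([(422.4,-17.3,85,69),(422.4,-17.3,20,69)],85)
"
```

```text
(array([598.12029375, 156.99086718,  97.88380708]), np.float64(99.91054670382647))
[[-20.2, -29.0, 1.8, 0, 0, 4.4, 85], [-22.4, -27.4, 1.8, 0, 0, 4.4, 85], [-24.4, -25.6, 1.8, 0, 0, 4.4, 85], [-26.3, -23.6, 1.8, 0, 0, 4.4, 85], [-28.1, -21.5, 1.8, 0, 0, 4.4, 85], [-29.6, -19.3, 1.8, 0, 0, 4.4, 85], [-31.0, -17.0, 1.8, 0, 0, 4.4, 85], [0.0, 0.0, 32.5, 0, 0, 0.0, 85]]
[[0.0, 0.0, 32.5, 0, 0, 0.0, 85]]
```

>>> servo_tool(increments=[[-20, -29, 2, 0, 0, 4.4, 85], [-22, -27, 2, 0, 0, 4.4, 85], [-24, -26, 2, 0, 0, 4.4, 85], [-26, -24, 2, 0, 0, 4.4, 85], [-28, -22, 2, 0, 0, 4.4, 85], [-30, -19, 2, 0, 0, 4.4, 85], [-31, -17, 2, 0, 0, 4.4, 85], [0, 0, 0, 0, 0, 0, 85]])

```text
clock: 6.83
eef_pos: [0.413, -0.0179, 0.0805]
tool_rot: [-2.587, -1.768, 0.011]
contact_force: [-1.4, -0.1, -0.0]
finger_gap: 0.994
gripper_force: 0.0
```

>>> servo_tool(increments=[[0, 0, 10, 0, 0, 0, 85], [0, 0, 0, 0, 0, 0, 85]])

```text
clock: 7.0
eef_pos: [0.4187, -0.0168, 0.0704]
tool_rot: [-2.587, -1.778, 0.003]
contact_force: [-0.0, -0.8, -1.0]
finger_gap: 0.996
gripper_force: 0.0
```

```bash
python3 -c "
from h import *
print(pose()[:2]); plan([(422.4,-17.3,21,69)],85)
"
```

```text
(array([418.74186682, -16.76299269,  70.42983344]), np.float64(69.0164950996372))
[[0.4, 1.8, 24.7, 0, 0, 0.0, 85], [0.4, 1.8, 24.7, 0, 0, 0.0, 85]]
```

>>> servo_tool(increments=[[0, 1, 25, 0, 0, 0, 85], [0, 1, 24, 0, 0, 0, 70], [0, 0, 0, 0, 0, 0, 20], [0, 0, 0, 0, 0, 0, 20], [0, 0, 0, 0, 0, 0, 20], [0, 0, 0, 0, 0, 0, 20], [0, 0, 0, 0, 0, 0, 20], [0, 0, 0, 0, 0, 0, 20]])

```text
clock: 7.67
eef_pos: [0.4223, -0.0173, 0.0238]
tool_rot: [2.586, 1.781, 0.002]
contact_force: [-0.3, 1.0, 3.4]
finger_gap: 0.32
gripper_force: 35.7
```

```bash
python3 -c "
from h import *
p,y,s=pose();print(p,y,s['contact_force'],s['finger_gap']); plan([(*p[:2],108,y),(605,110,90,99.9)],20)
"
```

```text
[422.34130841 -17.28033456  23.78007835] 69.11436149396239 [-0.26666808  0.98877496  3.35145372] 0.3202139200802434
[[0.0, 0.0, -28.1, 0, 0, -0.0, 20], [0.0, 0.0, -28.1, 0, 0, -0.0, 20], [0.0, 0.0, -28.1, 0, 0, -0.0, 20], [30.7, 20.9, 3.0, 0, 0, -5.1, 20], [28.7, 23.5, 3.0, 0, 0, -5.1, 20], [26.5, 26.0, 3.0, 0, 0, -5.1, 20], [24.0, 28.3, 3.0, 0, 0, -5.1, 20], [21.4, 30.3, 3.0, 0, 0, -5.1, 20]]
[[18.6, 32.1, 3.0, 0, 0, -5.1, 20]]
```

>>> servo_tool(increments=[[0, 0, -28, 0, 0, 0, 20], [0, 0, -28, 0, 0, 0, 20], [0, 0, -28, 0, 0, 0, 20], [31, 21, 3, 0, 0, -5.1, 20], [29, 24, 3, 0, 0, -5.1, 20], [27, 26, 3, 0, 0, -5.1, 20], [24, 28, 3, 0, 0, -5.1, 20], [21, 30, 3, 0, 0, -5.1, 20]])

```text
clock: 8.33
eef_pos: [0.5753, 0.0905, 0.0925]
tool_rot: [2.125, 2.314, 0.0]
contact_force: [-0.1, -0.5, -1.5]
finger_gap: 0.321
gripper_force: 35.3
```

>>> servo_tool(increments=[[19, 32, 3, 0, 0, -5.1, 20], [0, 0, 0, 0, 0, 0, 20], [0, 0, 0, 0, 0, 0, 20], [0, 0, 0, 0, 0, 0, 20], [0, 0, 0, 0, 0, 0, 20]])

```text
clock: 8.75
eef_pos: [0.6029, 0.1101, 0.0887]
tool_rot: [-2.025, -2.399, 0.003]
contact_force: [0.3, 0.3, -1.7]
finger_gap: 0.322
gripper_force: 35.4
```

```bash
python3 -c "
from h import *
print(pose()[:2]); plan([(603.9,114.7,39,99.9)],20)
"
```

```text
(array([602.88932791, 110.11249254,  88.67917375]), np.float64(99.65322180314034))
[[2.2, 0.9, 24.8, 0, 0, -0.1, 20], [2.2, 0.9, 24.8, 0, 0, -0.1, 20]]
```

>>> servo_tool(increments=[[2, 1, 25, 0, 0, 0, 20], [2, 1, 25, 0, 0, 0, 20], [0, 0, 2, 0, 0, 0, 20], [0, 0, 1, 0, 0, 0, 20], [0, 0, 0, 0, 0, 0, 20], [0, 0, 0, 0, 0, 0, 20]])

```text
clock: 9.25
eef_pos: [0.6055, 0.1145, 0.0365]
tool_rot: [-2.026, -2.4, 0.001]
contact_force: [-0.4, 0.1, -1.5]
finger_gap: 0.322
gripper_force: 36.1
```

>>> servo_tool(increments=[[0, -1.5, 1.5, 0, 0, 0, 20], [0, 0, 0, 0, 0, 0, 20], [0, 0, 0, 0, 0, 0, 20]])

```text
clock: 9.5
eef_pos: [0.6051, 0.1144, 0.0353]
tool_rot: [2.025, 2.4, 0.001]
contact_force: [-0.1, -0.9, 2.4]
finger_gap: 0.32
gripper_force: 36.7
```

>>> servo_tool(increments=[[0, 0, 0, 0, 0, 0, 50], [0, 0, 0, 0, 0, 0, 60], [0, 0, 0, 0, 0, 0, 60], [0, 0, -30, 0, 0, 0, 85], [0, 0, -35, 0, 0, 0, 85], [0, 0, 0, 0, 0, 0, 85]])

```text
clock: 10.0
eef_pos: [0.6087, 0.115, 0.1049]
tool_rot: [2.02, 2.395, 0.011]
contact_force: [1.9, -0.5, 1.5]
finger_gap: 0.993
gripper_force: 0.0
```

```bash
python3 -c "
from h import *
print(pose()[:2]); plan([(446.5,158.4,80,21.6)],85)
"
```

```text
(array([608.71062153, 114.99564103, 104.90582029]), np.float64(99.71693716685769))
[[5.8, -12.7, 2.1, 0, 0, 6.5, 85], [4.4, -13.3, 2.1, 0, 0, 6.5, 85], [2.8, -13.7, 2.1, 0, 0, 6.5, 85], [1.3, -13.9, 2.1, 0, 0, 6.5, 85], [-0.3, -14.0, 2.1, 0, 0, 6.5, 85], [-1.9, -13.9, 2.1, 0, 0, 6.5, 85], [-3.5, -13.6, 2.1, 0, 0, 6.5, 85], [-5.0, -13.1, 2.1, 0, 0, 6.5, 85]]
[[-6.4, -12.4, 2.1, 0, 0, 6.5, 85], [-7.8, -11.6, 2.1, 0, 0, 6.5, 85], [-9.1, -10.7, 2.1, 0, 0, 6.5, 85], [-10.2, -9.6, 2.1, 0, 0, 6.5, 85]]
```

>>> servo_tool(increments=[[6, -13, 2, 0, 0, 6.5, 85], [4, -13, 2, 0, 0, 6.5, 85], [3, -14, 2, 0, 0, 6.5, 85], [1, -14, 2, 0, 0, 6.5, 85], [0, -14, 2, 0, 0, 6.5, 85], [-2, -14, 2, 0, 0, 6.5, 85], [-3, -14, 2, 0, 0, 6.5, 85], [-5, -13, 2, 0, 0, 6.5, 85]])

```text
clock: 10.67
eef_pos: [0.4951, 0.1444, 0.0831]
tool_rot: [-2.877, -1.262, 0.0]
contact_force: [-0.2, -0.7, -0.5]
finger_gap: 0.994
gripper_force: 0.0
```

>>> servo_tool(increments=[[-6, -12, 2, 0, 0, 6.5, 85], [-8, -12, 2, 0, 0, 6.5, 85], [-9, -11, 2, 0, 0, 6.5, 85], [-10, -10, 2, 0, 0, 6.5, 85], [0, 0, 0, 0, 0, 0, 85], [0, 0, 0, 0, 0, 0, 85], [0, 0, 0, 0, 0, 0, 85]])

```text
clock: 11.25
eef_pos: [0.4434, 0.1596, 0.0755]
tool_rot: [3.084, 0.595, 0.003]
contact_force: [0.6, 0.2, 0.0]
finger_gap: 0.996
gripper_force: 0.0
```

```bash
python3 -c "
from h import *
print(pose()[:2]); plan([(446.5,158.4,22,21.6)],85)
"
```

```text
(array([443.35638229, 159.57683438,  75.47851355]), np.float64(21.849223345564862))
[[1.2, 1.1, 26.7, 0, 0, 0.1, 85], [1.2, 1.1, 26.7, 0, 0, 0.1, 85]]
```

>>> servo_tool(increments=[[1, 1, 26, 0, 0, 0, 85], [1, 1, 26, 0, 0, 0, 70], [0, 0, 0, 0, 0, 0, 20], [0, 0, 0, 0, 0, 0, 20], [0, 0, 0, 0, 0, 0, 20], [0, 0, 0, 0, 0, 0, 20], [0, 0, 0, 0, 0, 0, 20], [0, 0, 0, 0, 0, 0, 20]])

```text
clock: 11.92
eef_pos: [0.4454, 0.1585, 0.0245]
tool_rot: [3.085, 0.592, 0.004]
contact_force: [0.4, -1.1, 3.7]
finger_gap: 0.322
gripper_force: 35.9
```

```bash
python3 -c "
from h import *
p,y,s=pose();print(p,y,s['contact_force'],s['finger_gap']); plan([(*p[:2],110,y),(612,70,92,99.9)],20)
"
```

```text
[445.36374864 158.5124708   24.47248218] 21.719567614116553 [ 0.39842469 -1.1138998   3.6522085 ] 0.321942780761747
[[0.0, 0.0, -28.5, 0, 0, -0.0, 20], [0.0, 0.0, -28.5, 0, 0, -0.0, 20], [0.0, 0.0, -28.5, 0, 0, -0.0, 20], [10.2, 12.0, 1.5, 0, 0, -6.5, 20], [8.7, 13.1, 1.5, 0, 0, -6.5, 20], [7.2, 14.0, 1.5, 0, 0, -6.5, 20], [5.6, 14.7, 1.5, 0, 0, -6.5, 20], [3.9, 15.2, 1.5, 0, 0, -6.5, 20]]
[[2.1, 15.6, 1.5, 0, 0, -6.5, 20], [0.3, 15.7, 1.5, 0, 0, -6.5, 20], [-1.5, 15.7, 1.5, 0, 0, -6.5, 20], [-3.2, 15.4, 1.5, 0, 0, -6.5, 20], [-4.9, 14.9, 1.5, 0, 0, -6.5, 20], [-6.6, 14.3, 1.5, 0, 0, -6.5, 20], [-8.2, 13.4, 1.5, 0, 0, -6.5, 20]]
```

>>> servo_tool(increments=[[0, 0, -28, 0, 0, 0, 20], [0, 0, -28, 0, 0, 0, 20], [0, 0, -28, 0, 0, 0, 20], [10, 12, 1, 0, 0, -6.5, 20], [9, 13, 1, 0, 0, -6.5, 20], [7, 14, 1, 0, 0, -6.5, 20], [6, 15, 1, 0, 0, -6.5, 20], [4, 15, 1, 0, 0, -6.5, 20]])

```text
clock: 12.58
eef_pos: [0.5146, 0.1215, 0.1029]
tool_rot: [2.792, 1.439, 0.001]
contact_force: [0.6, -0.0, -0.7]
finger_gap: 0.321
gripper_force: 35.4
```

>>> servo_tool(increments=[[2, 16, 1, 0, 0, -6.5, 20], [0, 16, 1, 0, 0, -6.5, 20], [-2, 16, 1, 0, 0, -6.5, 20], [-3, 15, 1, 0, 0, -6.5, 20], [-5, 15, 1, 0, 0, -6.5, 20], [-7, 14, 1, 0, 0, -6.5, 20], [-8, 13, 1, 0, 0, -6.5, 20], [0, 0, 0, 0, 0, 0, 20]])

```text
clock: 13.25
eef_pos: [0.6138, 0.067, 0.0958]
tool_rot: [2.022, 2.399, 0.004]
contact_force: [0.3, -0.4, -1.3]
finger_gap: 0.319
gripper_force: 35.3
```

>>> servo_tool(increments=[[0, 0, 0, 0, 0, 0, 20], [0, 0, 0, 0, 0, 0, 20], [0, 0, 0, 0, 0, 0, 20]])

```text
clock: 13.5
eef_pos: [0.6091, 0.0692, 0.0953]
tool_rot: [-2.026, -2.399, 0.002]
contact_force: [-0.7, 0.8, 0.1]
finger_gap: 0.315
gripper_force: 35.3
```

```bash
python3 -c "
from h import *
print(pose()[:2]); plan([(611.4,71.9,39,99.9)],20)
p=r.read_camera('side'); cv2.imwrite('pics/s2.png',cv2.resize(p['frame'][150:300,130:330,::-1],None,fx=3,fy=3))
"
```

```text
(array([609.12145333,  69.23699096,  95.25227183]), np.float64(99.64506912600332))
[[1.1, 1.3, 28.1, 0, 0, -0.1, 20], [1.1, 1.3, 28.1, 0, 0, -0.1, 20]]
```

View pics/s2.png

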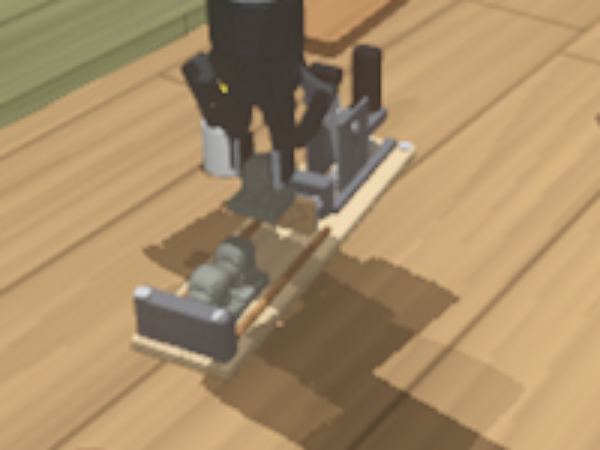

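>>> servo_tool(increments=[[1, 1, 28, 0, 0, 0, 20], [1, 0, 28, 0, 0, 0, 20], [0, 0, 2, 0, 0, 0, 20], [0, 0, 0, 0, 0, 0, 20], [0, 0, 0, 0, 0, 0, 20], [0, 0, 0, 0, 0, 0, 20]])

```text
clock: 14.05
eef_pos: [0.611, 0.0709, 0.0378]
tool_rot: [-2.025, -2.401, 0.0]
contact_force: [-1.0, 0.5, -2.0]
finger_gap: 0.321
gripper_force: 36.6
```

>>> servo_tool(increments=[[0, 0, 1.5, 0, 0, 0, 20], [0, 0, 0.5, 0, 0, 0, 20], [0, 0, 0, 0, 0, 0, 20], [0, 0, 0, 0, 0, 0, 20]])

```text
clock: 14.38
eef_pos: [0.6114, 0.0707, 0.0355]
tool_rot: [2.026, 2.401, 0.0]
contact_force: [0.2, -0.1, -1.9]
finger_gap: 0.318
gripper_force: 36.6
```

>>> servo_tool(increments=[[0, 0, 1, 0, 0, 0, 20], [0, 0, 0, 0, 0, 0, 20], [0, 0, 0, 0, 0, 0, 20]])

```text
clock: 14.63
eef_pos: [0.6114, 0.0707, 0.0354]
tool_rot: [2.025, 2.401, 0.0]
contact_force: [-1.9, 0.1, 6.3]
finger_gap: 0.318
gripper_force: 37.6
```

>>> servo_tool(increments=[[0, 0, 0, 0, 0, 0, 50], [0, 0, 0, 0, 0, 0, 60], [0, 0, 0, 0, 0, 0, 60], [0, 0, -35, 0, 0, 0, 85], [0, 0, -35, 0, 0, 0, 85], [0, 0, -35, 0, 0, 0, 85], [0, 0, -35, 0, 0, 0, 85], [0, 0, 0, 0, 0, 0, 85]])

```text
clock: 15.3
eef_pos: [0.6163, 0.0705, 0.1817]
tool_rot: [2.018, 2.393, 0.014]
contact_force: [1.1, 0.0, 1.3]
finger_gap: 0.993
gripper_force: 0.0
```

```bash
python3 -c "
from h import *
print(pose()[:2]); plan([(633.5,-53.5,175,99.9),(633.5,-53.5,115,99.9)],85)
ps={n:r.read_camera(n) for n in ['top','side']}
for n,p in ps.items():
  for t in ['hippo1','stop_face','pad_face','trigger_grip','jaw_block']: print(n,t,[(np.round(d['at'],3).tolist(),round(d['score'],2)) for d in r.mark_of(t,p)][:3])
p=ps['side'];a=p['frame'][150:270,150:290]; p=ps['top']; b=p['frame'][140:230,150:310]
cv2.imwrite('pics/s3.png',np.hstack([cv2.resize(a,(420,360)),cv2.resize(b,(380,360))])[:,:,::-1])
"
```

```text
(array([616.3017648 ,  70.54994526, 181.74554979]), np.float64(99.71615121252769))
[[-31.3, -1.0, 1.7, 0, 0, -0.0, 85], [-31.3, -1.0, 1.7, 0, 0, -0.0, 85], [-31.3, -1.0, 1.7, 0, 0, -0.0, 85], [-31.3, -1.1, 1.7, 0, 0, -0.0, 85], [0.0, 0.0, 30.0, 0, 0, -0.0, 85], [0.0, 0.0, 30.0, 0, 0, -0.0, 85]]
top hippo1 [([0.6, 0.157, 0.014], 0.59), ([0.604, 0.114, 0.009], 0.49)]
top stop_face [([0.593, 0.184, 0.013], 0.66)]
top pad_face [([0.618, 0.019, 0.032], 0.56), ([0.756, -0.047, 0.001], 0.56), ([0.636, -0.051, 0.138], 0.39)]
top trigger_grip [([0.637, -0.052, 0.138], 0.56)]
top jaw_block [([0.616, 0.039, 0.001], 0.58)]
side hippo1 [([0.594, 0.159, 0.012], 0.76), ([0.603, 0.121, 0.006], 0.53), ([0.612, 0.076, 0.014], 0.48)]
side stop_face [([0.592, 0.182, 0.013], 0.83), ([0.638, -0.074, 0.076], 0.7), ([0.618, 0.034, -0.001], 0.24)]
side pad_face [([0.622, 0.026, 0.03], 0.47)]
side trigger_grip [([0.636, -0.058, 0.142], 0.56)]
side jaw_block [([0.618, 0.036, 0.0], 0.82)]
```

View pics/s3.png

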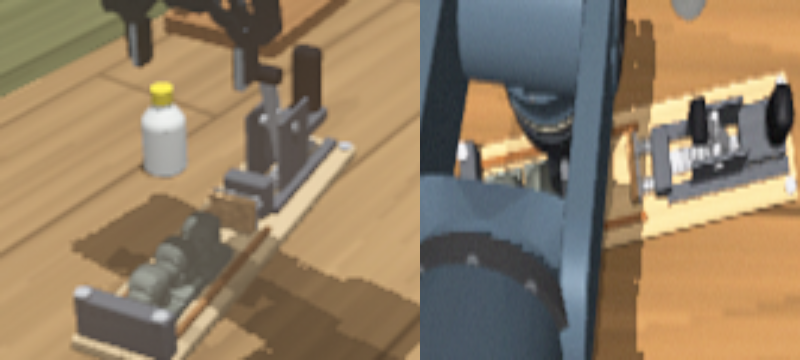

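>>> servo_tool(increments=[[-31, -1, 2, 0, 0, 0, 85], [-31, -1, 2, 0, 0, 0, 85], [-31, -1, 2, 0, 0, 0, 85], [-31, -1, 2, 0, 0, 0, 85], [0, 0, 0, 0, 0, 0, 85], [0, 0, 0, 0, 0, 0, 85], [0, 0, 0, 0, 0, 0, 85], [0, 0, 0, 0, 0, 0, 85]])

```text
clock: 16.57
eef_pos: [0.628, -0.0511, 0.1662]
tool_rot: [-2.024, -2.402, 0.0]
contact_force: [0.3, 0.0, -0.2]
finger_gap: 0.998
gripper_force: 0.0
```

```bash
python3 -c "
from h import *
print(pose()[:2]); plan([(634.5,-53.5,116,99.9)],85)
p=r.read_camera('side');print(r.mark_of('trigger_grip',p))"
```

```text
(array([627.9593651 , -51.12110493, 166.19421264]), np.float64(99.75614342351508))
[[-1.7, 3.0, 25.1, 0, 0, -0.1, 85], [-1.7, 3.0, 25.1, 0, 0, -0.1, 85]]
[{'at': [0.636, -0.0541, 0.1408], 'score': 0.59}, {'at': [0.5128, 0.3725, -0.0012], 'score': 0.25}]
```

>>> servo_tool(increments=[[-2, 3, 25, 0, 0, 0, 85], [-2, 3, 25, 0, 0, 0, 60], [0, 0, 0, 0, 0, 0, 45], [0, 0, 0, 0, 0, 0, 20], [0, 0, 0, 0, 0, 0, 20], [0, 0, 0, 0, 0, 0, 20], [0, 0, 0, 0, 0, 0, 20], [0, 0, 0, 0, 0, 0, 20]], squeeze=25)

```text
clock: 17.33
eef_pos: [0.634, -0.055, 0.1179]
tool_rot: [-2.024, -2.402, 0.002]
contact_force: [-4.8, -1.1, 6.8]
finger_gap: 0.324
gripper_force: 27.7
```

>>> servo_tool(increments=[[-5, -1, -2, 0, 0, 0, 20], [-6, 0, -1, 0, 0, 0, 20], [-6, 0, -0.5, 0, 0, 0, 20], [-6, 0, 0, 0, 0, 0, 20], [-6, 0, 0.5, 0, 0, 0, 20], [-6, 0, 1, 0, 0, 0, 20], [-4, 0, 1, 0, 0, 0, 20], [0, 0, 0, 0, 0, 0, 20]])

```text
clock: 18.0
eef_pos: [0.6404, -0.0921, 0.1182]
tool_rot: [-2.026, -2.398, -0.005]
contact_force: [-2.4, 5.6, 3.4]
finger_gap: 0.323
gripper_force: 25.7
```

```bash
cat > look.py <<'E'
from h import *
p,y,s=pose(); print(p.round(1),y.round(1),s['contact_force'].round(1),s['finger_gap'].round(3))
u=np.array([np.cos(np.radians(99.9)),np.sin(np.radians(99.9))]); st=np.array([.592,.1827])
for n in ['side','top']:
    c=r.read_camera(n)
    for t in ['pad_face','jaw_block','trigger_grip','hippo1']:
        print(n,t,[(np.round(1000*((np.array(d['at'][:2])-st)@u),1),np.round(d['at'],3).tolist(),round(d['score'],2)) for d in r.mark_of(t,c)][:3])
    # jaw top profile: points with z 0.040..0.056 on centre line
    Q=cloud(c); y=1000*((Q[:,:2]-st)@u); x=1000*((Q[:,:2]-st)@np.array([u[1],-u[0]]))
    m=(abs(x)<14)&(Q[:,2]>.04)&(Q[:,2]<.052)&(y<-60)&(y>-210); h,e=np.histogram(y[m],np.arange(-210,-59,3)); print(' '.join(f'{int(a)}:{b}' for a,b in zip(e,h) if b))
E
python3 look.py
```

```text
Traceback (most recent call last):
  File "look.py", line 2, in <module>
    p,y,s=pose(); print(p.round(1),y.round(1),s['contact_force'].round(1),s['finger_gap'].round(3))
                                                                          ^^^^^^^^^^^^^^^^^^^^^
AttributeError: 'float' object has no attribute 'round'
```

```bash
sed -i "s/,s\['finger_gap'\].round(3)//" look.py; python3 look.py
```

```text
[640.4 -92.1 118.2] 99.6 [-2.4  5.6  3.4]
side pad_face [(np.float64(0.3), [0.592, 0.183, 0.011], 0.54), (np.float64(-151.3), [0.62, 0.034, 0.029], 0.45)]
side jaw_block [(np.float64(-132.0), [0.618, 0.053, 0.001], 0.74), (np.float64(-152.4), [0.619, 0.033, 0.031], 0.59)]
side trigger_grip [(np.float64(-273.7), [0.642, -0.086, 0.143], 0.69)]
side hippo1 [(np.float64(-110.7), [0.61, 0.073, 0.013], 0.73), (np.float64(-25.6), [0.6, 0.158, 0.014], 0.69), (np.float64(-65.8), [0.606, 0.118, 0.009], 0.52)]
-198:1 -195:5 -192:6 -189:5 -186:8 -183:10 -180:22 -177:5 -165:2 -162:6 -159:7 -156:10 -153:14 -120:2 -117:1 -114:2 -111:1 -108:2 -105:3 -102:12 -99:16 -96:6 -93:4 -87:1 -81:2 -78:4 -75:3 -72:1 -69:2 -66:1 -63:6
top pad_face [(np.float64(-152.6), [0.619, 0.032, 0.035], 0.39)]
top jaw_block [(np.float64(-131.3), [0.615, 0.054, 0.002], 0.68)]
top trigger_grip []
top hippo1 [(np.float64(-24.3), [0.602, 0.16, 0.009], 0.56), (np.float64(-69.9), [0.605, 0.114, 0.009], 0.51), (np.float64(-108.0), [0.609, 0.076, 0.01], 0.5)]
-186:2 -183:4 -165:12 -162:12 -159:13 -156:6 -129:8 -126:1 -123:1 -120:1 -117:2 -114:1 -111:1 -108:1 -105:1 -102:4 -99:8 -96:7 -87:7 -84:1 -81:1 -78:1 -72:1 -66:1 -63:1
```

>>> servo_tool(increments=[[5, 0, -1, 0, 0, 0, 20], [6, 0, -1, 0, 0, 0, 20], [6, 0, -0.5, 0, 0, 0, 20], [6, 0, 0, 0, 0, 0, 20], [6, 0, 0.5, 0, 0, 0, 20], [6, 0, 1, 0, 0, 0, 20], [4, 0, 1.5, 0, 0, 0, 20], [0, 0, 0, 0, 0, 0, 20]])

```text
clock: 19.17
eef_pos: [0.6346, -0.0582, 0.118]
tool_rot: [2.019, 2.4, -0.007]
contact_force: [-2.7, -11.2, 4.4]
finger_gap: 0.322
gripper_force: 25.9
```

>>> servo_tool(increments=[[0, 0, 0, 0, 0, 0, 20], [0, 0, 0, 0, 0, 0, 20]])

```text
clock: 19.33
eef_pos: [0.6346, -0.0582, 0.118]
tool_rot: [2.021, 2.399, -0.005]
contact_force: [-3.9, -9.8, 4.1]
finger_gap: 0.322
gripper_force: 25.9
```

>>> servo_tool(increments=[[-5, 0, -2, 0, 0, 0, 20], [-6, 0, -1, 0, 0, 0, 20], [-6, 0, -0.5, 0, 0, 0, 20], [-6, 0, 0, 0, 0, 0, 20], [-6, 0, 0.5, 0, 0, 0, 20], [-6, 0, 1, 0, 0, 0, 20], [-4, 0, 1, 0, 0, 0, 20], [0, 0, 0, 0, 0, 0, 20]])

```text
clock: 20.0
eef_pos: [0.6402, -0.0909, 0.1183]
tool_rot: [-2.024, -2.396, -0.006]
contact_force: [-1.9, 5.7, 4.1]
finger_gap: 0.322
gripper_force: 24.4
```

```bash
python3 look.py
```

```text
[640.2 -90.9 118.3] 99.6 [-1.9  5.7  4.1]
side pad_face [(np.float64(-134.2), [0.614, 0.05, 0.032], 0.71), (np.float64(-252.1), [0.756, -0.045, 0.002], 0.55)]
side jaw_block [(np.float64(-118.1), [0.613, 0.066, 0.002], 0.84)]
side trigger_grip [(np.float64(-64.1), [0.603, 0.12, 0.013], 0.71), (np.float64(-272.4), [0.642, -0.085, 0.147], 0.6), (np.float64(-118.8), [0.613, 0.066, 0.003], 0.6)]
side hippo1 [(np.float64(-107.7), [0.61, 0.077, 0.012], 0.74), (np.float64(-65.1), [0.607, 0.119, 0.008], 0.68), (np.float64(-21.9), [0.598, 0.162, 0.012], 0.58)]
-186:1 -183:6 -180:3 -177:5 -174:7 -171:8 -168:10 -165:20 -162:1 -150:3 -147:9 -144:4 -141:12 -138:2 -123:1 -114:1 -111:1 -108:1 -105:1 -102:10 -99:18 -96:6 -93:6 -84:1 -81:3 -78:1 -75:4 -72:2 -69:1 -66:3 -63:3
top pad_face [(np.float64(-141.3), [0.618, 0.044, 0.035], 0.57)]
top jaw_block [(np.float64(-115.5), [0.613, 0.069, 0.002], 0.47), (np.float64(-516.3), [0.448, -0.366, 0.002], 0.23)]
top trigger_grip []
top hippo1 [(np.float64(-109.3), [0.61, 0.075, 0.01], 0.57), (np.float64(-518.3), [0.449, -0.368, 0.004], 0.56), (np.float64(-68.3), [0.604, 0.116, 0.009], 0.53)]
-186:1 -183:3 -180:4 -177:7 -174:8 -171:12 -168:8 -153:4 -150:11 -147:11 -144:12 -141:6 -132:1 -129:4 -126:1 -123:2 -120:3 -111:2 -108:3 -102:4 -99:8 -96:7 -87:8 -84:2 -81:1 -78:3 -75:1 -69:1 -66:2 -63:3
```

>>> servo_tool(increments=[[5, 0, -1, 0, 0, 0, 20], [6, 0, -1, 0, 0, 0, 20], [6, 0, -0.5, 0, 0, 0, 20], [6, 0, 0, 0, 0, 0, 20], [6, 0, 0.5, 0, 0, 0, 20], [6, 0, 1, 0, 0, 0, 20], [4, 0, 2, 0, 0, 0, 20], [0, 0, 0, 0, 0, 0, 20]])

```text
clock: 21.17
eef_pos: [0.6351, -0.061, 0.1187]
tool_rot: [2.015, 2.398, -0.011]
contact_force: [-3.9, -17.6, 3.3]
finger_gap: 0.32
gripper_force: 26.4
```

>>> servo_tool(increments=[[0, 0, 0, 0, 0, 0, 20], [0, 0, 0, 0, 0, 0, 20]])

```text
clock: 21.33
eef_pos: [0.6351, -0.0611, 0.1187]
tool_rot: [2.017, 2.397, -0.009]
contact_force: [-3.2, -16.4, 2.9]
finger_gap: 0.316
gripper_force: 26.4
```

>>> servo_tool(increments=[[-5, 0, -2, 0, 0, 0, 20], [-6, 0, -1, 0, 0, 0, 20], [-6, 0, -0.5, 0, 0, 0, 20], [-6, 0, 0, 0, 0, 0, 20], [-6, 0, 0.5, 0, 0, 0, 20], [-6, 0, 1, 0, 0, 0, 20], [-4, 0, 1, 0, 0, 0, 20], [0, 0, 0, 0, 0, 0, 20]])

```text
clock: 22.0
eef_pos: [0.6401, -0.0906, 0.1189]
tool_rot: [-2.024, -2.396, -0.006]
contact_force: [-2.2, 6.0, 4.3]
finger_gap: 0.322
gripper_force: 24.3
```

```bash
python3 look.py
```

```text
[640.1 -90.6 118.9] 99.6 [-2.2  6.   4.3]
side pad_face [(np.float64(-122.8), [0.615, 0.062, 0.034], 0.6)]
side jaw_block [(np.float64(-104.4), [0.613, 0.08, 0.002], 0.65)]
side trigger_grip [(np.float64(-268.0), [0.642, -0.081, 0.145], 0.54)]
side hippo1 [(np.float64(-63.5), [0.602, 0.12, 0.01], 0.82), (np.float64(-103.2), [0.61, 0.081, 0.014], 0.69)]
-171:1 -168:7 -165:3 -162:9 -159:5 -156:7 -153:18 -150:11 -138:3 -135:5 -132:2 -129:2 -126:3 -114:1 -111:1 -108:1 -105:1 -102:3 -99:4 -96:13 -93:12 -90:5 -81:1 -78:1 -75:1 -72:2 -69:3 -66:3 -63:4
top pad_face [(np.float64(-127.9), [0.613, 0.056, 0.032], 0.64)]
top jaw_block [(np.float64(-105.1), [0.608, 0.079, 0.005], 0.83)]
top trigger_grip []
top hippo1 [(np.float64(-67.1), [0.603, 0.116, 0.01], 0.81), (np.float64(-105.4), [0.609, 0.079, 0.01], 0.74), (np.float64(-25.6), [0.599, 0.158, 0.014], 0.72)]
-174:2 -171:12 -168:12 -165:12 -162:12 -159:11 -156:13 -153:3 -150:1 -138:12 -135:14 -132:11 -129:9 -126:2 -123:3 -120:3 -117:1 -114:1 -111:2 -108:1 -102:1 -99:3 -96:8 -93:8 -90:2 -87:3 -84:5 -81:1 -78:2 -75:1 -72:2 -69:1 -66:2 -63:3
```

>>> servo_tool(increments=[[5, 0, -1, 0, 0, 0, 20], [6, 0, -1, 0, 0, 0, 20], [6, 0, -0.5, 0, 0, 0, 20], [6, 0, 0, 0, 0, 0, 20], [6, 0, 0.5, 0, 0, 0, 20], [2, 0, 1, 0, 0, 0, 20], [0, 0, 1, 0, 0, 0, 45], [0, 0, 0, 0, 0, 0, 45]])

```text
clock: 23.17
eef_pos: [0.6358, -0.0624, 0.1182]
tool_rot: [2.026, 2.401, 0.003]
contact_force: [-0.5, -0.0, 0.4]
finger_gap: 0.529
gripper_force: 0.0
```

>>> servo_tool(increments=[[0, 0, 0, 0, 0, 0, 45], [0, 0, 0, 0, 0, 0, 45]])

```text
clock: 23.33
eef_pos: [0.6356, -0.0628, 0.1181]
tool_rot: [2.026, 2.401, 0.002]
contact_force: [-0.5, 0.4, -0.5]
finger_gap: 0.526
gripper_force: 0.0
```

```bash
python3 look.py; python3 -c "
from h import *
plan([(634,-55,117,99.9)],45)"
```

```text
[635.6 -62.8 118.1] 99.7 [-0.5  0.4 -0.5]
side pad_face [(np.float64(-123.9), [0.616, 0.061, 0.03], 0.64)]
side jaw_block [(np.float64(-106.0), [0.615, 0.079, 0.002], 0.58)]
side trigger_grip []
side hippo1 [(np.float64(-26.1), [0.602, 0.158, 0.012], 0.78), (np.float64(-63.0), [0.603, 0.121, 0.009], 0.59)]
-171:1 -168:4 -165:5 -162:6 -159:6 -156:9 -153:19 -150:9 -138:3 -135:6 -132:4 -129:1 -126:4 -120:1 -117:1 -111:1 -105:1 -99:5 -96:14 -93:10 -90:4 -87:1 -81:1 -78:1 -75:1 -72:4 -69:3 -63:3
top pad_face [(np.float64(-127.7), [0.611, 0.056, 0.032], 0.57), (np.float64(-103.8), [0.608, 0.08, 0.009], 0.57), (np.float64(-101.5), [0.608, 0.082, 0.003], 0.16)]
top jaw_block [(np.float64(-104.8), [0.609, 0.079, 0.001], 0.52)]
top trigger_grip []
top hippo1 [(np.float64(-103.6), [0.609, 0.08, 0.01], 0.63), (np.float64(-68.2), [0.604, 0.116, 0.01], 0.58), (np.float64(-24.6), [0.6, 0.159, 0.013], 0.48)]
-138:2 -135:5 -132:7 -129:8 -126:1 -123:2 -120:2 -117:2 -114:1 -111:1 -108:1 -105:1 -102:1 -99:3 -96:6 -93:8 -90:3 -87:3 -84:5 -81:2 -78:2 -75:1 -72:1 -69:2 -66:1 -63:1
[[8.3, 0.1, 0.8, 0, 0, -0.2, 45]]
```

>>> servo_tool(increments=[[8, 0, 1, 0, 0, 0, 45], [0, 0, 0, 0, 0, 0, 45], [0, 0, 0, 0, 0, 0, 20], [0, 0, 0, 0, 0, 0, 20], [0, 0, 0, 0, 0, 0, 20], [0, 0, 0, 0, 0, 0, 20]], squeeze=60)

```text
clock: 24.33
eef_pos: [0.6338, -0.0548, 0.1169]
tool_rot: [-2.025, -2.401, -0.001]
contact_force: [-0.5, 1.8, 2.3]
finger_gap: 0.314
gripper_force: 59.6
```

>>> servo_tool(increments=[[-5, 0, -1.5, 0, 0, 0, 20], [-6, 0, -1, 0, 0, 0, 20], [-6, 0, -0.5, 0, 0, 0, 20], [-5, 0, 0, 0, 0, 0, 20], [0, 0, 0, 0, 0, 0, 20], [0, 0, 0, 0, 0, 0, 20]])

```text
clock: 24.83
eef_pos: [0.6369, -0.0729, 0.1196]
tool_rot: [-2.025, -2.394, -0.008]
contact_force: [0.6, 10.3, 2.0]
finger_gap: 0.311
gripper_force: 58.9
```

```bash
python3 look.py
```

```text
[636.9 -72.9 119.6] 99.5 [ 0.6 10.3  2. ]
side pad_face [(np.float64(-122.9), [0.617, 0.062, 0.031], 0.48)]
side jaw_block [(np.float64(-103.1), [0.612, 0.082, 0.002], 0.78)]
side trigger_grip [(np.float64(-259.0), [0.636, -0.072, 0.143], 0.63)]
side hippo1 [(np.float64(-63.4), [0.604, 0.12, 0.013], 0.56), (np.float64(-101.2), [0.611, 0.083, 0.013], 0.54), (np.float64(-25.0), [0.597, 0.158, 0.013], 0.47)]
-171:1 -168:3 -165:6 -162:6 -159:4 -156:11 -153:12 -150:16 -147:4 -138:1 -135:5 -132:5 -129:1 -126:3 -123:1 -120:1 -117:1 -105:1 -102:2 -99:3 -96:13 -93:14 -90:7 -87:1 -81:1 -78:1 -75:2 -69:5 -66:3 -63:2
top pad_face [(np.float64(-128.3), [0.615, 0.056, 0.032], 0.61), (np.float64(-100.8), [0.611, 0.084, 0.004], 0.27)]
top jaw_block [(np.float64(-102.1), [0.608, 0.082, 0.005], 0.67)]
top trigger_grip []
top hippo1 [(np.float64(-25.5), [0.6, 0.158, 0.009], 0.64), (np.float64(-65.2), [0.604, 0.118, 0.012], 0.52), (np.float64(-104.2), [0.609, 0.08, 0.009], 0.5)]
-156:3 -153:4 -141:1 -138:9 -135:12 -132:11 -129:10 -126:3 -123:3 -120:2 -117:2 -114:2 -105:1 -102:2 -99:1 -96:5 -93:8 -90:4 -84:4 -81:1 -78:2 -75:2 -72:1 -69:2 -66:2 -63:1
```

>>> servo_tool(increments=[[-5, 0, 0, 0, 0, 0, 20], [-5, 0, 0.5, 0, 0, 0, 20], [0, 0, 0, 0, 0, 0, 20], [0, 0, 0, 0, 0, 0, 20], [0, 0, 0, 0, 0, 0, 20]])

```text
clock: 25.75
eef_pos: [0.6386, -0.0825, 0.1191]
tool_rot: [-2.023, -2.395, -0.007]
contact_force: [0.6, 11.3, 2.0]
finger_gap: 0.314
gripper_force: 58.9
```

```bash
python3 look.py
```

```text
[638.6 -82.5 119.1] 99.6 [ 0.6 11.3  2. ]
side pad_face [(np.float64(-115.7), [0.614, 0.069, 0.032], 0.63)]
side jaw_block [(np.float64(-260.1), [0.64, -0.073, 0.073], 0.72), (np.float64(-99.2), [0.613, 0.086, 0.0], 0.67)]
side trigger_grip [(np.float64(-261.8), [0.637, -0.075, 0.072], 0.71), (np.float64(-267.2), [0.639, -0.08, 0.148], 0.53)]
side hippo1 [(np.float64(-97.2), [0.607, 0.087, 0.01], 0.73), (np.float64(-57.3), [0.603, 0.126, 0.01], 0.7), (np.float64(-22.0), [0.598, 0.162, 0.012], 0.68)]
-168:1 -165:2 -162:5 -159:7 -156:6 -153:7 -150:6 -147:18 -144:14 -135:1 -132:5 -129:2 -126:4 -123:3 -120:2 -117:1 -111:2 -105:2 -99:3 -96:3 -93:8 -90:11 -87:12 -84:3 -72:2 -69:2 -66:2 -63:3
top pad_face [(np.float64(-121.2), [0.612, 0.063, 0.034], 0.44)]
top jaw_block [(np.float64(-98.2), [0.607, 0.086, 0.004], 0.74)]
top trigger_grip [(np.float64(0.3), [0.594, 0.183, 0.016], 0.49)]
top hippo1 [(np.float64(-62.4), [0.604, 0.122, 0.008], 0.79), (np.float64(-97.4), [0.607, 0.086, 0.008], 0.62), (np.float64(-21.2), [0.599, 0.162, 0.011], 0.53)]
-165:9 -162:9 -159:11 -156:12 -153:12 -150:11 -147:6 -135:3 -132:12 -129:11 -126:11 -123:8 -120:4 -117:2 -108:1 -99:1 -96:3 -93:1 -90:6 -87:6 -84:1 -81:5 -78:2 -75:1 -72:1 -69:2 -66:2 -63:2
```

>>> servo_tool(increments=[[-4, 0, 0.5, 0, 0, 0, 20], [-4, 0, 0.7, 0, 0, 0, 20], [0, 0, 0, 0, 0, 0, 20], [0, 0, 0, 0, 0, 0, 20], [0, 0, 0, 0, 0, 0, 20]])

```text
clock: 26.67
eef_pos: [0.6398, -0.0898, 0.1179]
tool_rot: [-2.024, -2.393, -0.009]
contact_force: [0.1, 12.9, 3.1]
finger_gap: 0.313
gripper_force: 58.7
```

```bash
python3 look.py
```

```text
[639.8 -89.8 117.9] 99.5 [ 0.1 12.9  3.1]
side pad_face [(np.float64(-116.6), [0.614, 0.068, 0.031], 0.42)]
side jaw_block [(np.float64(-96.5), [0.611, 0.088, 0.004], 0.69)]
side trigger_grip [(np.float64(-269.9), [0.64, -0.083, 0.146], 0.69), (np.float64(-113.3), [0.614, 0.071, 0.03], 0.15)]
side hippo1 [(np.float64(-56.7), [0.603, 0.127, 0.01], 0.59), (np.float64(-99.3), [0.61, 0.085, 0.015], 0.5), (np.float64(-18.2), [0.595, 0.165, 0.01], 0.5)]
-162:1 -159:6 -156:4 -153:7 -150:9 -147:7 -144:13 -141:18 -138:1 -132:4 -129:7 -126:3 -123:2 -120:2 -108:1 -105:1 -102:1 -99:1 -96:2 -93:8 -90:14 -87:8 -84:4 -81:1 -72:1 -69:4 -66:2 -63:3
top pad_face [(np.float64(-122.3), [0.614, 0.062, 0.033], 0.6)]
top jaw_block [(np.float64(-95.1), [0.608, 0.089, 0.001], 0.8)]
top trigger_grip [(np.float64(-148.4), [0.618, 0.037, 0.001], 0.32)]
top hippo1 [(np.float64(-19.8), [0.597, 0.164, 0.011], 0.83), (np.float64(-99.5), [0.61, 0.085, 0.013], 0.71), (np.float64(-63.4), [0.605, 0.121, 0.01], 0.48)]
-165:2 -162:12 -159:9 -156:11 -153:11 -150:11 -147:10 -144:7 -135:3 -132:11 -129:11 -126:11 -123:8 -120:6 -117:3 -114:1 -111:1 -108:1 -102:1 -99:2 -96:2 -93:4 -90:7 -87:7 -84:2 -81:5 -78:2 -75:2 -72:1 -69:2 -66:1 -63:1
```

>>> servo_tool(increments=[[-2.5, 0, 0.6, 0, 0, 0, 20], [-2.5, 0, 0.7, 0, 0, 0, 20], [0, 0, 0, 0, 0, 0, 20], [0, 0, 0, 0, 0, 0, 20], [0, 0, 0, 0, 0, 0, 20]])

```text
clock: 27.58
eef_pos: [0.6407, -0.0943, 0.1169]
tool_rot: [-2.022, -2.395, -0.009]
contact_force: [-0.0, 13.2, 4.8]
finger_gap: 0.314
gripper_force: 58.6
```

```bash
python3 look.py; python3 -c "
from h import *
c=r.read_camera('side'); cv2.imwrite('pics/s4.png',cv2.resize(c['frame'][170:270,170:280,::-1],None,fx=6,fy=6,interpolation=2))"
```

```text
[640.7 -94.3 116.9] 99.7 [-0.  13.2  4.8]
side pad_face [(np.float64(-115.6), [0.612, 0.069, 0.032], 0.58)]
side jaw_block [(np.float64(-93.6), [0.61, 0.091, 0.0], 0.77)]
side trigger_grip [(np.float64(-274.8), [0.637, -0.088, 0.142], 0.53)]
side hippo1 [(np.float64(-101.7), [0.608, 0.082, 0.013], 0.78), (np.float64(-57.2), [0.604, 0.127, 0.011], 0.57), (np.float64(-18.7), [0.598, 0.165, 0.011], 0.45)]
-159:3 -156:4 -153:8 -150:6 -147:9 -144:5 -141:19 -138:8 -132:5 -129:4 -126:3 -123:3 -120:1 -117:1 -111:1 -108:2 -102:1 -99:1 -96:2 -93:8 -90:21 -87:5 -84:4 -72:2 -66:3 -63:3
top pad_face [(np.float64(-121.6), [0.61, 0.062, 0.036], 0.65), (np.float64(-61.6), [0.604, 0.122, 0.011], 0.5)]
top jaw_block [(np.float64(-253.4), [0.756, -0.046, -0.0], 0.72), (np.float64(-91.1), [0.608, 0.093, 0.003], 0.58)]
top trigger_grip []
top hippo1 [(np.float64(-99.4), [0.608, 0.085, 0.01], 0.78), (np.float64(-19.0), [0.6, 0.165, 0.013], 0.77), (np.float64(-61.9), [0.6, 0.121, 0.009], 0.59)]
-162:8 -159:12 -156:11 -153:10 -150:12 -147:10 -144:11 -135:1 -132:12 -129:11 -126:11 -123:9 -120:4 -117:3 -114:2 -111:3 -108:1 -105:1 -102:1 -99:1 -96:1 -93:3 -90:6 -87:8 -84:1 -81:5 -78:4 -75:2 -72:2 -69:2 -66:1 -63:1
```

View pics/s4.png

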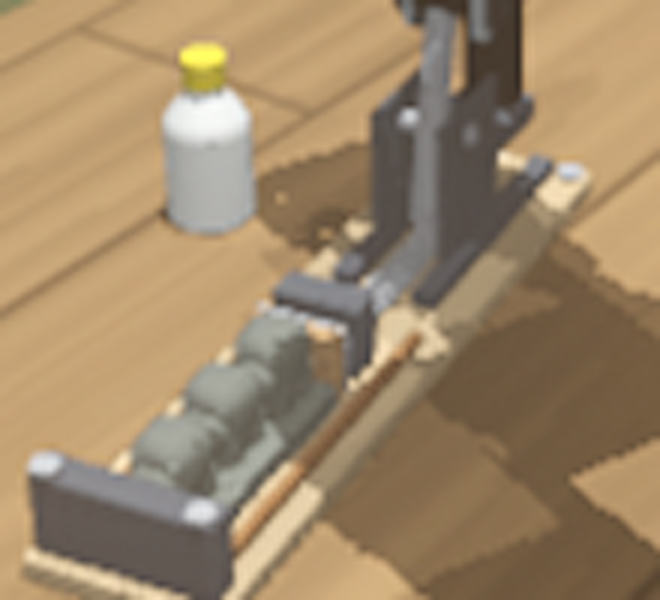

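>>> servo_tool(increments=[[-2.5, 0, 0.8, 0, 0, 0, 20], [0, 0, 0, 0, 0, 0, 20], [0, 0, 0, 0, 0, 0, 20], [0, 0, 0, 0, 0, 0, 20]])

```text
clock: 28.47
eef_pos: [0.6411, -0.0967, 0.1162]
tool_rot: [-2.024, -2.393, -0.009]
contact_force: [-0.1, 13.1, 4.4]
finger_gap: 0.31
gripper_force: 58.5
```

```bash
python3 look.py|grep -v "^-"; python3 look.py | grep -E "pad|jaw"
```

```text
[641.1 -96.7 116.2] 99.6 [-0.1 13.1  4.4]
side pad_face [(np.float64(-116.4), [0.614, 0.068, 0.034], 0.48)]
side jaw_block [(np.float64(-95.7), [0.61, 0.089, -0.001], 0.59)]
side trigger_grip [(np.float64(-21.2), [0.597, 0.162, 0.01], 0.58), (np.float64(-276.9), [0.644, -0.089, 0.143], 0.48), (np.float64(-257.3), [0.634, -0.071, 0.078], 0.41)]
side hippo1 [(np.float64(-55.5), [0.603, 0.128, 0.01], 0.78), (np.float64(-16.2), [0.596, 0.167, 0.01], 0.63)]
top pad_face [(np.float64(-121.4), [0.611, 0.063, 0.033], 0.67)]
top jaw_block [(np.float64(-91.1), [0.609, 0.093, -0.001], 0.47), (np.float64(-61.6), [0.604, 0.122, 0.01], 0.47)]
top trigger_grip []
top hippo1 [(np.float64(-20.1), [0.598, 0.163, 0.012], 0.7), (np.float64(-58.7), [0.6, 0.125, 0.011], 0.59)]
side pad_face [(np.float64(-118.2), [0.611, 0.066, 0.033], 0.52), (np.float64(-254.9), [0.755, -0.048, 0.004], 0.4)]
side jaw_block [(np.float64(-93.1), [0.609, 0.091, 0.001], 0.58)]
top pad_face [(np.float64(-123.3), [0.612, 0.061, 0.037], 0.45), (np.float64(-149.2), [0.62, 0.036, 0.001], 0.3)]
top jaw_block [(np.float64(-92.1), [0.607, 0.092, 0.001], 0.78)]
```

```bash
python3 -c "
from h import *
print(r.get_state()['contact_force'],pose()[0]); print(r.finish_job())"
```

```text
[-0.27469715 13.54453174  3.45100346] [641.05243021 -96.73931774 116.1749929 ]
the job is handed in; nothing more can be done
None
```

The job is handed in: the three hippos stand in a closed row against the stop, and the arm still holds the trigger pulled. The pad's springs look squeezed about 7–8 mm, estimated from the images and the pull force; the hand-in gave no verdict.

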